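Click the sliding stop into its index notch and lock it

ROBOT

A 6-joint arm with a two-finger parallel gripper is mounted at the origin on a cart in front of the work surface, level with it; the furniture and walls round the work are solid. World frame = base frame: x ahead of the robot, y to its left, z up, the work surface at z = 0. Lengths are in mm, angles in rad, forces in N, time in s.
With the tool pointing down it reaches from about 350 to 975 mm from the base axis. Payload 17.4 kg.
Tool frame: the origin (TCP) lies midway between the tips of the shut fingers; the grasp point (between the pads) lies 19 mm behind it; z points along the fingers, y is the line along which they close (so a half turn about z gives the same grasp; the last joint's range is limited). The gripper opens to 85 mm and grips with 20 to 120 N. Pads are 22 mm wide; open, the fingers measure 114 mm over their backs; the gripper's body (76 mm by 85 mm) begins 54 mm behind the grasp point. The pads swing forward as they close: fully open they stand 13 mm farther back than shut.
Start: joints at [1.157, 0.116, 1.442, -0, 1.584, -0.038], TCP at [247.745, 627.897, 231.303] pointing down, gripper open.
Joint ranges: [-2.83, 2.83], [-0.83, 2.19], [0.07, 2.5], [-1.14, 4.28], [0.01, 3], [-2.97, 2.97]. Speed limits (rad/s): [1.89, 1.89, 2.22, 3.14, 3.14, 3.14].

INTERFACE

Orientations are given as a 3x3 rotation matrix whose columns are the frame's x, y, z axes.
In Python, from bench import bot gives the robot as it stands. Calls block until the motion is done:
- bot.movep(position, orientation): joint-space move of the TCP to a pose.
- bot.move_l(position, attitude=None, velocity=150, until_force=None): straight line of the TCP; attitude=None keeps the orientation; velocity is the mean speed in mm/s. With until_force (N) it stops when the force on the tool has changed by that much, and returns True; else False.
- bot.move_joints(angles): joint-space move.
- bot.set_gripper(opening): finger opening in mm; the grip force is fixed at half the most; returns when the fingers have stopped.
- bot.dwell(seconds).
- bot.solve_ik(position, orientation): joint angles nearest the present ones, or None.
- bot.read_state(): the state.
- bot.read_camera(name): name is "scene" or "top" or "wrist"; returns a dict with "pixels" (480x640x3 uint8, red, green, blue), "depth" (480x640 float32, mm along the optical axis (not along the pixel's ray), 0 where there is no reading), "K" (3x3 intrinsics, pixels), "pose" (4x4, takes a point from camera to world coordinates); the wrist camera has in their place "mount" (4x4, takes a point from camera to tool coordinates, whose origin is the TCP and whose axes are the flange's). Camera axes: x right, y down, z forward; pixel columns grow to the right and rows downward; lengths in mm; the calibration is good to about 2 mm. A picture is of the moment at which its call begins: read the wrist's pose just before it.
A pose or a line that the arm cannot do raises bot.PlanningError and nothing moves.
- bot.hand_in(): hands the job in; it is judged then, once.
Trained networks look in a picture, given as the dict that the camera call returned (one of the last four; its "shot" number tells which), for a name from the list of things; names that differ only in an ending like _2 or _b are one class to them, and where a whole thing is asked for, a point or a joint stands for the part that bears it (a point fixed in the world has none). Each returns a list of dicts, best first, with "conf" (0 to 1); they miss things now and then, are a little off and sometimes report something else, mostly with a low value. They report only what shows in the picture. A call takes as long as a camera call.
- bot.find_in(thing, picture): "point" ([x, y, z] in mm, in the coordinates of the camera as it stood for that picture, good to about 4 mm: the middle of the surface that is visible of it).
- bot.masks_of(thing, picture): "mask" (480x640 bool, what is visible of it).
- bot.tip_of(thing, picture): "point" ([x, y, z] in mm, in the coordinates of the camera as it stood for that picture, good to about 4 mm: a listed point, or the origin of a listed thing).
The state is a dict: "clock": time; "q": joint angles; "dq": joint speeds; "joint_efforts": joint torques, N m; "ee_pos": TCP position; "ee_rot": TCP orientation; "wrist_force": force on the tool from outside, world axes, zero at the start; "ft_torque": the same for the moment, N m; "gripper_width": finger opening in mm; "finger_force": force on a finger pad.
Only numpy, scipy, OpenCV 4.12 (cv2) and the standard library are available. Lean on these libraries where they do the work, as an engineer would, in place of code of your own. Each camera call takes 0.05 s, during which the arm holds its last target. There are 200 camera calls.

TASK

Push the sliding stop along its rail, toward the index plate that has the V-notch and not the plain one, until you feel it click into the notch and it sits there by itself. Then press its locking lever all the way down, and leave the pencil, the wooden offcut and the wing nut where they lie.

Things in the scene. Friction and masses are not known exactly. Their poses are not given: they have to be found in the camera images.
- stop_rail: Aluminium rail screwed to the bench, 320 mm long, foot 52 mm wide, bar 24 mm wide and 22 mm high, black end blocks 29.5 mm high. Origin: centre of its underside. Its y axis runs along the rail, its x axis points away from the robot, z up. Place and yaw vary.
- stop (a joint): Position of the sliding stop along the rail's +y, in m, 0 = middle of the rail, limits -0.122 and 0.122. It starts near the middle. Free sliding takes under 2 N. Under its front edge a sprung ball, level with stop_mark along the rail, faces the rail's front and rides over the index plates.
- stop_mark (a point): Centre of the top of the stop's grey saddle, 52 mm above the bench, 8 mm in front (rail -x) of the rail's centre line. The saddle is a block 60 mm across the rail and 44 mm along it, from 24 to 52 mm above the bench: push on one of its end faces, 22 mm from this point along the rail. The lever stands on top.
- lever_pad (a point): Top of the thumb pad of the black locking lever on the saddle (lever 15 mm wide, pad 22 mm wide along the rail, 14 mm long). Raised, it is 83 to 87 mm above the bench. It turns about an axis along the rail, 8 mm behind (rail +x) the centre line, 58 mm above the bench, and points from there toward the robot, this point 45 mm out.
- lock_lever (a joint): Angle of the locking lever: 0 to 0.1 = raised at the start (slopes up toward the robot by 0.5 to 0.6 rad), 0.6 rad = level, fully down at its end stop, its pad then 62 mm above the bench. It stays where it is left; pressing it near the pad takes about 2 to 4 N.
- notch_plate: Steel plate on the rail's front face, 72 mm long, 5 to 22 mm above the bench, 8 mm proud of the bar, ends ramped gently, one V-notch (15.5 mm wide, 7.5 mm deep) in mid-length. Origin: on the rail's centre line at bench height, level with the notch along the rail; axes as the rail's. It is left or right of the stop, 70 to 105 mm from the rail's middle. Clicked in, stop_mark is level with it.
- notch (a point): Middle of the V-notch, on the plate's top edge, 16 mm in front of the rail's centre line. Feel: the push rises to about 4 to 6 N on the ramp, eases on the flat, drops to nothing from about 8 mm before the notch's centre as the ball falls in, then climbs: leaving on the far side takes about 10 to 20 N, some 4 to 5 mm past centre. Let go inside the notch, the ball centres the stop.
- plain_mid (a point): The same point of the plain plate on the other side of the stop: only 44 mm long, ramped at both ends, equally high and proud, no notch; the stop does not click there.
- pencil: Loose flat red carpenter's pencil, 178x14x8 mm, lying roughly along the bench's front edge. Origin: centre of its underside. Bystander.
- offcut: Loose wooden offcut, 38x70x16 mm, left of the brown insert. Origin: centre of its underside. Bystander.
- wing_nut: Loose wing nut, 17x40x20 mm, near the bench's front edge. Origin: centre of its underside. Bystander.

How it is judged (in metres and radians):
On the way, in this order (a step that is already met when the one before it is completed fails the run):
1. the stop sits clicked in the V-notch with the lever still up (y of stop_mark in the frame of notch_plate between -0.003 and 0.003 m and value of joint lock_lever below 0.3 rad), for 0.2 s.
2. the locking lever is down (value of joint lock_lever above 0.5 rad), for 0.2 s.
At the end, for the whole second after the job is handed in: The stop rests centred in the V-notch (within 3 mm along the rail), the locking lever is down (at least 0.5 of its 0.6 rad), and the pencil, offcut and wing nut are within 20 mm of where they lay (y of stop_mark in the frame of notch_plate between -0.003 and 0.003 m and value of joint lock_lever above 0.5 rad and distance of each of pencil, offcut, wing_nut from where it was at the start of the episode below 0.02 m); the robot touches nothing.
It fails at once if the lever is pressed down while the stop is outside the notch (value of joint lock_lever above 0.4 rad and (y of stop_mark in the frame of notch_plate above 0.01 m or y of stop_mark in the frame of notch_plate below -0.01 m)).
It fails at once if the pencil, the offcut or the wing nut is lifted or pushed away (distance of any of pencil, offcut, wing_nut from where it was at the start of the episode above 0.02 m).
It also fails if it takes over 43 s, if anything falls off the work surface, if the arm or the gripper's body presses on something with over 40 N, if the wrist force passes 120 N, or if a joint passes its speed limit or range.

## Working session

There is one attempt and no reset: what is moved stays moved. The work goes in short steps, each a Python script; the robot and the scene stay as the last script left them, time stands still between calls to the robot, and variables do not carry over. Pictures are saved under pics/ and viewed, at most 10 in all, crops included, and the job is handed in when it is done.

```bash
mkdir -p pics; ls; cat > h.py <<'E'
import numpy as np, cv2
from bench import bot
def world(c,p):
    return (np.array(c["pose"])@np.r_[p,1])[:3]
E
python3 - <<'E'
from h import *
print(bot.read_state()["clock"])
for n in ["top","scene"]:
    c=bot.read_camera(n); cv2.imwrite(f"pics/{n}.png",c["pixels"][:,:,::-1])
    for t in ["stop_rail","stop_mark","lever_pad","notch","notch_plate","plain_mid","pencil","offcut","wing_nut"]:
        for d in bot.tip_of(t,c)[:2]: print(n,t,round(d["conf"],2),world(c,d["point"]).round(1))
E
```

```text
bench.py
pics
0.0
top stop_rail 0.9 [482.4  56.7   1.3]
top stop_mark 0.6 [477.8  61.6  50.8]
top lever_pad 0.71 [451.5  60.1  89.2]
top notch 0.56 [469.5 -39.7  20.8]
top notch_plate 0.43 [486.9 -36.1   2.8]
top plain_mid 0.52 [461.9 135.2  20. ]
top pencil 0.78 [367.2  57.1   5.8]
top offcut 0.93 [596.3 212.1   1.1]
top offcut 0.2 [365.6  56.4   3.2]
top wing_nut 0.67 [ 366.  -160.3    1.9]
scene stop_rail 0.9 [483.6  60.4  -0.6]
scene stop_mark 0.74 [475.9  62.   52.2]
scene lever_pad 0.67 [457.9  61.3  85.2]
scene notch 0.66 [469.9 -36.2  25.2]
scene notch_plate 0.61 [490.8 -42.   -3.6]
scene pencil 0.76 [365.   56.7  -2.8]
scene offcut 0.57 [604.7 215.1  -1. ]
scene wing_nut 0.64 [ 375.  -159.2    2.4]
```

View pics/top.png

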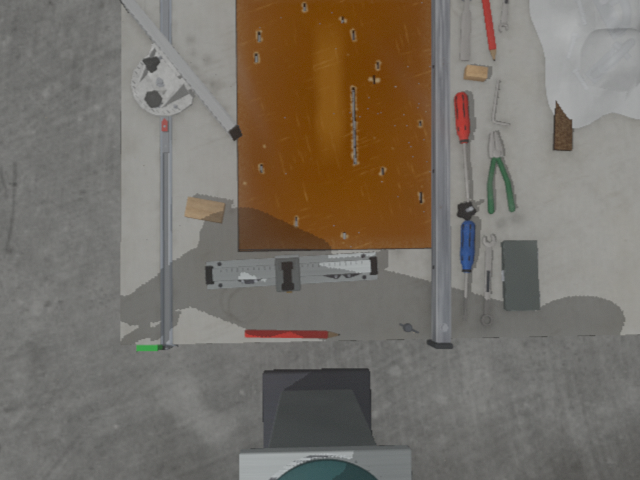

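View pics/scene.png

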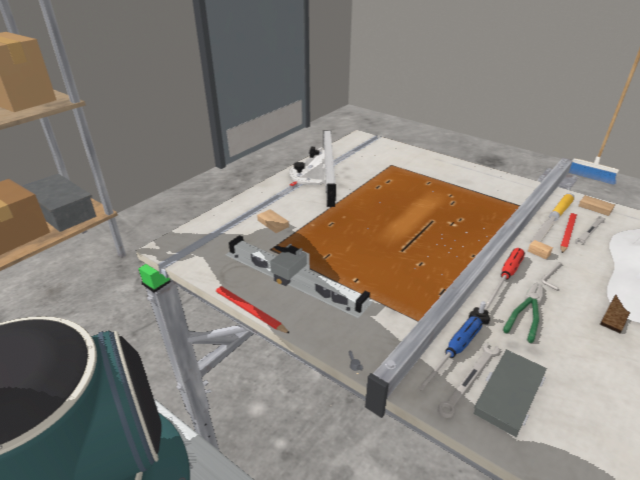

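```bash
python3 - <<'E'
from h import *
c=bot.read_camera("top"); D=c["depth"]; K=np.array(c["K"]); P=np.array(c["pose"])
v,u=np.mgrid[:480,:640]
X=np.stack([(u-K[0,2])/K[0,0]*D,(v-K[1,2])/K[1,1]*D,D,np.ones_like(D)],-1)@P.T
X=X[...,:3]
for t in ["stop_rail","stop","lever_pad","notch_plate"]:
    for d in bot.masks_of(t,c)[:1]:
        m=d["mask"]&(D>0); p=X[m]
        print(t,round(d["conf"],2),m.sum(),p.min(0).round(1),p.max(0).round(1), "px",np.argwhere(m).min(0),np.argwhere(m).max(0))
        if t=="stop_rail":
            r=cv2.minAreaRect(p[:,:2].astype(np.float32)); print(r)
m=(X[...,2]>47)&(X[...,2]<56)&(abs(X[...,0]-480)<60)&(abs(X[...,1]-60)<60)
print("saddle",m.sum(),cv2.minAreaRect(X[m][:,:2].astype(np.float32)))
m=(X[...,2]>26)&(X[...,2]<33)&(abs(X[...,0]-480)<60)&(abs(X[...,1]-60)>130)&(abs(X[...,1]-60)<180)
for s in (-1,1):
    q=X[m&((X[...,1]-60)*s>0)]; print("block",len(q),q.mean(0).round(1))
E
```

```text
stop_rail 0.87 4893 [ 441.  -105.2   -3.5] [514.4 216.9  91.7] px [252 205] [292 377]
((477.71856689453125, 55.19050598144531), (72.62327575683594, 322.1129150390625), 4.5217461585998535)
stop 0.62 845 [443.   41.8  16.7] [510.   84.7  91.7] px [254 275] [291 299]
lever_pad 0.86 267 [447.8  53.7  53.4] [495.3  73.5  91.7] px [262 281] [289 292]
notch_plate 0.45 101 [465.5 -65.2   3.8] [474.3  -9.6  26.8] px [273 327] [278 357]
saddle 521 ((476.73529052734375, 63.73004150390625), (65.7231674194336, 43.93389129638672), 2.2226691246032715)
block 124 [488.  -93.9  29.2]
block 118 [476.1 207.8  29.7]
```

The top view shows the rail at about pixel (291, 270). The longer notched plate is to the right (world -y) near (350, 274), and the short plain plate is to the left near (250, 278). Next I'll go above the notch side and check with the wrist camera.

```bash
cat >> h.py <<'E'
yaw=0.0395
ex=np.array([np.cos(yaw),np.sin(yaw),0]); ey=np.array([-np.sin(yaw),np.cos(yaw),0]); ez=np.array([0,0,1.])
def cloud(c,T):
    D=c["depth"]; K=np.array(c["K"]); v,u=np.mgrid[:480,:640]
    return (np.stack([(u-K[0,2])/K[0,0]*D,(v-K[1,2])/K[1,1]*D,D,np.ones_like(D)],-1)@T.T)[...,:3]
def wrist():
    s=bot.read_state(); c=bot.read_camera("wrist")
    E=np.eye(4); E[:3,:3]=s["ee_rot"]; E[:3,3]=s["ee_pos"]
    return c, E@np.array(c["mount"])
E
python3 - <<'E'
from h import *
s=bot.read_state(); R0=np.array(s["ee_rot"]); print(R0.round(2), np.array(bot.read_camera("wrist")["mount"]).round(2))
best=None
for R in [np.c_[a,np.cross(-ez,a),-ez] for a in (ex,-ex,ey,-ey)]:
    q=bot.solve_ik(482*ex+20*ey+260*ez,R); print(R[:,1].round(2), None if q is None else np.round(q,2))
E
```

```text
[[-0.93  0.37 -0.  ]
 [ 0.37  0.93 -0.  ]
 [ 0.   -0.   -1.  ]] [[  -0.     -0.95   -0.33   83.7 ]
 [   1.     -0.      0.     -0.16]
 [  -0.     -0.33    0.95 -142.05]
 [   0.      0.      0.      1.  ]]
[ 0.04 -1.    0.  ] [ 0.03 -0.32  1.8  -0.    1.66  1.56]
[-0.04  1.    0.  ] [ 0.03 -0.32  1.8  -0.    1.66 -1.58]
[ 1.    0.04 -0.  ] [ 0.03 -0.32  1.8  -0.    1.66 -0.01]
[-1.   -0.04  0.  ] None
```

```bash
cat >> h.py <<'E'
R=np.c_[-ex,np.cross(-ez,-ex),-ez]
E
python3 - <<'E'
from h import *
bot.movep([478,15,200],R)
bot.set_gripper(0)
c,T=wrist(); cv2.imwrite("pics/w1.png",c["pixels"][:,:,::-1])
for t in ["stop_mark","lever_pad","notch","notch_plate","stop_rail","plain_mid"]:
    for d in bot.tip_of(t,c)[:2]: print(t,round(d["conf"],2),(T@np.r_[d["point"],1])[:3].round(1))
np.save("T1.npy",T); np.save("X1.npy",cloud(c,T))
print(bot.read_state()["clock"])
E
```

```text
stop_mark 0.57 [477.6  58.7  57. ]
lever_pad 0.61 [457.3  66.9  87.3]
notch 0.6 [473.8 -36.8  21.9]
notch_plate 0.86 [490.1 -35.8  -3.3]
stop_rail 0.75 [482.7  57.9  -3.4]
stop_rail 0.2 [471.1 -38.4  24.4]
plain_mid 0.77 [462.1 136.5  19.3]
4.75
```

View pics/w1.png

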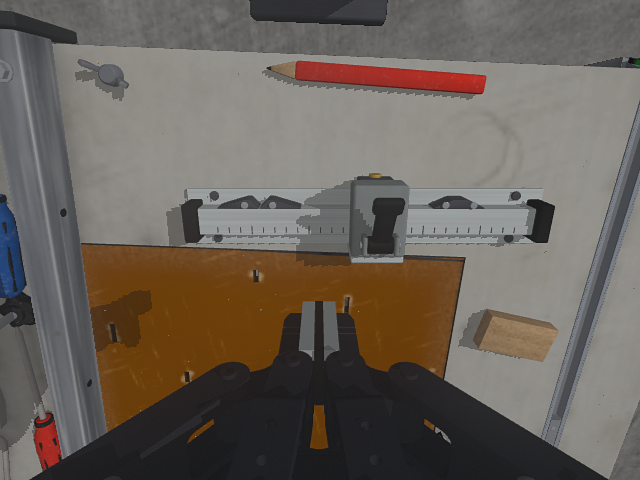

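The wrist view confirms it: the notched plate is at about (267, 203) with its V near its middle, and the plain plate is at about (456, 203). I'll measure the V in an enlarged crop.

```bash
python3 - <<'E'
from h import *
im=cv2.imread("pics/w1.png")[165:270,180:420]
cv2.imwrite("pics/w1c.png",cv2.resize(im,None,fx=3.33,fy=3.33,interpolation=cv2.INTER_CUBIC))
T=np.load("T1.npy"); c=bot.read_camera("wrist"); K=np.array(c["K"]); np.save("K.npy",K)
def ray(u,v,z):
    d=T[:3,:3]@np.linalg.solve(K,[u,v,1]); return T[:3,3]+d*(z-T[2,3])/d[2]
print(ray(267,203,22),ray(228,207,22),ray(306,207,22))
X=np.load("X1.npy"); m=(X[...,2]>47)&(X[...,2]<56)&(abs(X[...,0]-480)<50)&(abs(X[...,1]-60)<50)
p=X[m]; print("saddle",p.mean(0),((p-[482.5,57.5,0])@ey).min(),((p-[482.5,57.5,0])@ey).max(),cv2.minAreaRect(p[:,:2].astype(np.float32)))
m=(X[...,2]>26)&(X[...,2]<33)&(abs(X[...,0]-480)<60)&(abs(X[...,1]-60)>130)&(abs(X[...,1]-60)<180)
for s in (-1,1):
    q=X[m&((X[...,1]-60)*s>0)]; print("block",len(q),q.mean(0).round(1))
E
```

```text
[471.32638104 -29.63638226  22.        ] [476.1376066  -63.10607568  22.        ] [473.54239837   3.80311314  22.        ]
saddle [473.94226023  59.71183651  50.82997754] -16.498222413951908 27.845733467300672 ((479.2025451660156, 63.02399444580078), (65.54643249511719, 44.33611297607422), 2.176145076751709)
block 533 [490.  -94.9  28.5]
block 557 [478.4 207.   28.7]
```

View pics/w1c.png

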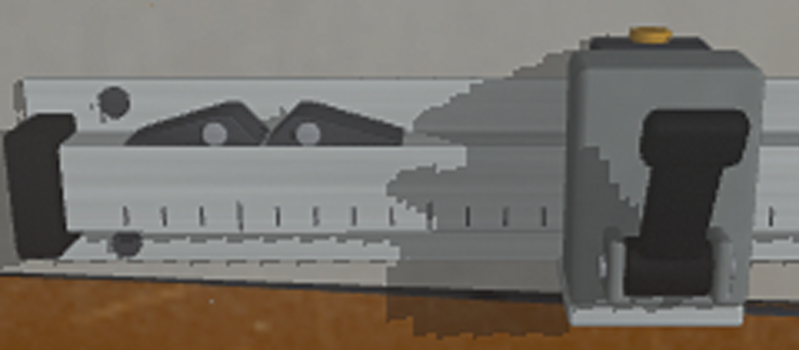

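```bash
python3 - <<'E'
from h import *
T=np.load("T1.npy"); K=np.load("K.npy")
C=(np.array([490,-94.9,0])+[478.4,207,0])/2; print(C)
def ray(u,v,z):
    d=T[:3,:3]@np.linalg.solve(K,[u,v,1]); return T[:3,3]+d*(z-T[2,3])/d[2]
for n,(a,b) in dict(apex=(266,143),l=(126,145),r=(404,145),ml=(238,102),mr=(304,102)).items():
    p=ray(180+a/3.33,165+b/3.33,22); print(n,p.round(1),((p-C)@ex).round(1),((p-C)@ey).round(1))
for n,(a,b) in dict(sl=(572,56),sr=(762,56),pad=(700,115)).items():
    p=ray(180+a/3.33,165+b/3.33,52 if n!='pad' else 86); print(n,p.round(1),((p-C)@ex).round(1),((p-C)@ey).round(1))
E
```

```text
[484.2   56.05   0.  ]
apex [475.9 -35.8  22. ] -11.9 -91.4
l [477.8 -71.9  22. ] -11.4 -127.6
r [ 4.751e+02 -2.000e-01  2.200e+01] -11.4 -55.8
ml [465.4 -42.8  22. ] -22.7 -98.0
mr [464.8 -26.   22. ] -22.6 -81.2
sl [445.1  38.8  52. ] -39.8 -15.7
sr [443.4  82.2  52. ] -39.7 27.7
pad [450.2  62.6  86. ] -33.7 7.9
```

```bash
cat >> h.py <<'E'
C=np.array([484.2,56.05,0])
def P(x,s,z): return C+x*ex+s*ey+z*ez
def F(): return np.array(bot.read_state()["wrist_force"])
def tcp():
    p=np.array(bot.read_state()["ee_pos"])-C; return p@ex,p@ey,p[2]
E
python3 - <<'E'
from h import *
bot.movep(P(2,60,120),R)
bot.move_l(P(2,60,39)); F0=F(); print(F0.round(2))
bot.move_l(P(2,50,39),velocity=60); print((F()-F0).round(2))
hit=bot.move_l(P(2,32,39),velocity=25,until_force=1.5)
print(hit,np.round(tcp(),1),(F()-F0).round(2),bot.read_state()["clock"])
for i in range(3):
    s=tcp()[1]; bot.move_l(P(2,s-3,39),velocity=30); print(np.round(tcp(),1),(F()-F0).round(2),bot.read_state()["clock"])
np.save("F0.npy",F0)
E
```

```text
[ 0.19 -0.25 -0.18]
[-0.07 -0.37  0.31]
False [ 2. 32. 39.] [-0.74  0.12  0.36] 7.2583
[ 2.  28.9 39. ] [-0.59 -0.05  0.16] 7.5083
[ 2.  25.7 39. ] [-0.41  0.32  0.54] 7.7583
[ 2.  22.5 39. ] [-0.6   0.36  0.24] 8.0167
```

```bash
python3 - <<'E'
from h import *
c,T=wrist(); cv2.imwrite("pics/w2.png",c["pixels"][:,:,::-1])
for t in ["stop_mark","notch"]:
    for d in bot.tip_of(t,c)[:1]: p=(T@np.r_[d["point"],1])[:3]; print(t,round(d["conf"],2),p.round(1),(p-C)@ey)
c=bot.read_camera("top"); X=cloud(c,np.array(c["pose"]))
m=(X[...,2]>47)&(X[...,2]<56)&(abs(X[...,0]-480)<50)&(abs(X[...,1]-40)<60)
print(cv2.minAreaRect(X[m][:,:2].astype(np.float32)))
E
```

```text
stop_mark 0.72 [477.3  36.4  57.2] -19.39307722574637
notch 0.72 [477.1  40.6  55.6] -15.192011062689138
((478.1352233886719, 29.96065902709961), (63.50510787963867, 2.0454485416412354), 6.383312702178955)
```

View pics/w2.png

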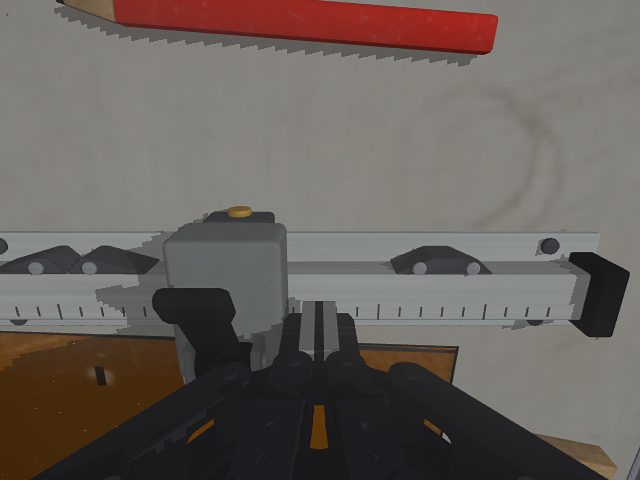

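```bash
python3 - <<'E'
from h import *
s=bot.read_state(); c,T=wrist(); K=np.load("K.npy")
def ray(u,v,z):
    d=T[:3,:3]@np.linalg.solve(K,[u,v,1]); p=T[:3,3]+d*(z-T[2,3])/d[2]; return ((p-C)@ex).round(1),((p-C)@ey).round(1)
print(ray(287,240,52),ray(166,240,52),ray(78,268,22),ray(0,272,22),ray(160,272,22),ray(286,330,52),ray(355,330,52))
X=cloud(c,T); Y=np.stack([(X-C)@ex,(X-C)@ey,X[...,2]],-1); p=Y[(abs(Y[...,2]-51)<2.5)&(Y[...,0]<-12)&(abs(Y[...,1])<60)]
print(p.min(0),p.max(0),np.percentile(p[:,1],[1,99]))
E
```

```text
(np.float64(-37.9), np.float64(11.2)) (np.float64(-38.0), np.float64(-31.9)) (np.float64(-14.5), np.float64(-85.9)) (np.float64(-12.6), np.float64(-121.6)) (np.float64(-12.5), np.float64(-49.3)) (np.float64(-1.1), np.float64(9.8)) (np.float64(-1.1), np.float64(36.5))
[-37.56740612 -34.94790913  48.50973941] [-12.00437672   8.46110047  53.24648569] [-34.01269375   7.97819299]
```

```bash
python3 - <<'E'
from h import *
F0=np.load("F0.npy")
f=lambda: round(float((F()-F0)@ey),1)
for s in (-10,-20,-26,-32,-38,-42):
    bot.move_l(P(2,s,39),velocity=40); print(s,round(tcp()[1],1),f(),end=" | ")
for s in np.arange(-43.5,-54.1,-1.5):
    h=bot.move_l(P(2,s,39),velocity=15,until_force=7); print(s,round(tcp()[1],1),f(),h,end=" | ")
    if h: break
print(bot.read_state()["clock"])
E
```

```text
-10 -10.0 0.2 | -20 -20.3 -1.2 | -26 -26.3 0.1 | -32 -32.2 -0.4 | -38 -38.2 -0.5 | -42 -42.2 1.4 | -43.5 -43.6 1.2 False | -45.0 -45.2 0.4 False | -46.5 -46.7 0.2 False | -48.0 -48.1 0.3 False | -49.5 -49.6 -0.0 False | -51.0 -51.1 -0.0 False | -52.5 -52.6 -0.2 False | -54.0 -54.1 0.7 False | 12.7833
```

```bash
python3 - <<'E'
from h import *
c,T=wrist(); cv2.imwrite("pics/w3.png",c["pixels"][:,:,::-1]); 
X=cloud(c,T); Y=np.stack([(X-C)@ex,(X-C)@ey,X[...,2]],-1); p=Y[(abs(Y[...,2]-51)<2.5)&(Y[...,0]<-12)&(abs(Y[...,1]+90)<50)]
print(np.percentile(p[:,1],[1,50,99]),tcp())
E
```

```text
[-112.20006931  -88.24827361  -70.22633541] (np.float64(1.9952559541729937), np.float64(-54.03154741451546), np.float64(39.00085136767714))
```

View pics/w3.png

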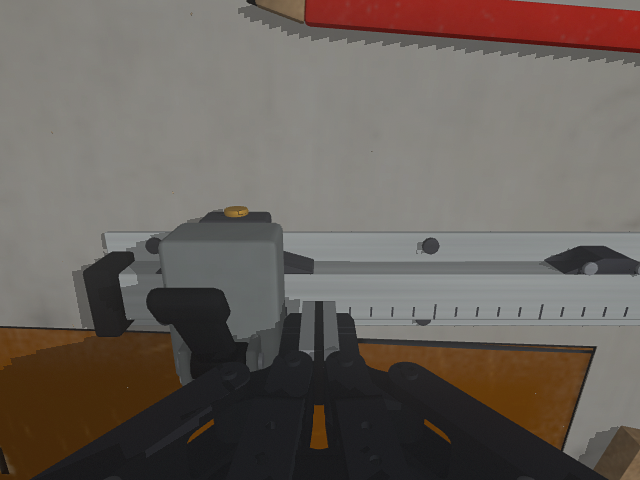

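The stop sits about 1.7 mm ahead of the fingers, so it has jumped into the notch. A light push should confirm this with a restoring force. Then I'll back off and press the lever.

```bash
python3 - <<'E'
from h import *
F0=F()
h=bot.move_l(P(2,-58.5,39),velocity=10,until_force=5); print(h,np.round(tcp(),1),((F()-F0)@ey).round(1))
bot.move_l(P(2,-45,39),velocity=60)
bot.move_l(P(2,-45,140),velocity=150)
bot.movep(P(-32,-45,140),R); bot.dwell(0.1)
c,T=wrist(); X=cloud(c,T); Y=np.stack([(X-C)@ex,(X-C)@ey,X[...,2]],-1); p=Y[(abs(Y[...,2]-51)<2.5)&(Y[...,0]<-12)&(abs(Y[...,1]+90)<50)]
print(np.percentile(p[:,1],[1,50,99]))
q=Y[(Y[...,2]>76)&(Y[...,2]<95)&(abs(Y[...,1]+91)<25)&(Y[...,0]>-60)&(Y[...,0]<10)]
print("pad",len(q),np.percentile(q,[1,50,99],axis=0).round(1))
for d in bot.tip_of("lever_pad",c)[:1]: print(d["conf"],((T@np.r_[d["point"],1])[:3]-C)@np.c_[ex,ey,ez])
cv2.imwrite("pics/w4.png",c["pixels"][:,:,::-1]); print(bot.read_state()["clock"])
E
```

```text
True [  1.9 -57.3  38.9] 3.2
[-113.85845273  -88.15999965  -71.43500167]
pad 923 [[ -35.  -102.8   76.2]
 [ -28.7  -92.2   85.7]
 [ -14.2  -82.2   89. ]]
0.81 [-27.70341609 -90.90482201  84.2673029 ]
14.8917
```

View pics/w4.png

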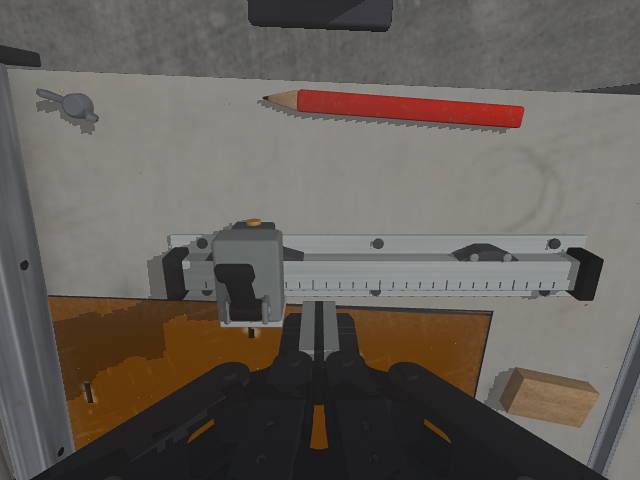

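The picture shows the stop over the notched plate at (249, 270), with the lever still raised at (236, 275). The restoring force was felt, so the stop is clicked in. Now I'll press the lever.

```bash
python3 - <<'E'
from h import *
bot.movep(P(-33,-92,110),R); bot.move_l(P(-33,-92,95),velocity=60); F0=F()
for z in (80,72,67,63,58):
    h=bot.move_l(P(-33,-92,z),velocity=25,until_force=15); print(z,h,np.round(tcp(),1),(F()-F0).round(1))
    if h and tcp()[2]<66: break
bot.dwell(0.3); print((F()-F0).round(1))
bot.move_l(P(-33,-92,110),velocity=80)
bot.move_l(P(-33,-40,150),velocity=150); bot.dwell(0.1)
c,T=wrist(); X=cloud(c,T); Y=np.stack([(X-C)@ex,(X-C)@ey,X[...,2]],-1); p=Y[(abs(Y[...,2]-50.5)<2.5)&(Y[...,0]<-12)&(abs(Y[...,1]+90)<50)]
print(np.percentile(p[:,1],[1,50,99]))
q=Y[(Y[...,2]>56)&(Y[...,2]<95)&(abs(Y[...,1]+91)<25)&(Y[...,0]>-60)&(Y[...,0]<-20)]
print("pad",len(q),np.percentile(q,[1,50,99],axis=0).round(1))
cv2.imwrite("pics/w5.png",c["pixels"][:,:,::-1]); print(bot.read_state()["clock"])
E
```

```text
80 False [-32.9 -92.   80. ] [ 0.5 -0.9 -0.1]
72 False [-33.1 -92.   71.8] [-0.1  0.3 -0.6]
67 False [-33.1 -92.   66.8] [ 0.6  0.4 -0.1]
63 False [-33.1 -92.   62.8] [ 0.5 -0.1 -0.7]
58 True [-32.8 -92.1  61.2] [-7.5  0.3 15. ]
[-5.5  0.7 14.2]
[-114.00261988  -82.96379909  -71.17620726]
pad 1040 [[ -43.2 -102.8   56.9]
 [ -34.2  -92.3   60.6]
 [ -20.3  -82.2   62.5]]
19.525
```

View pics/w5.png

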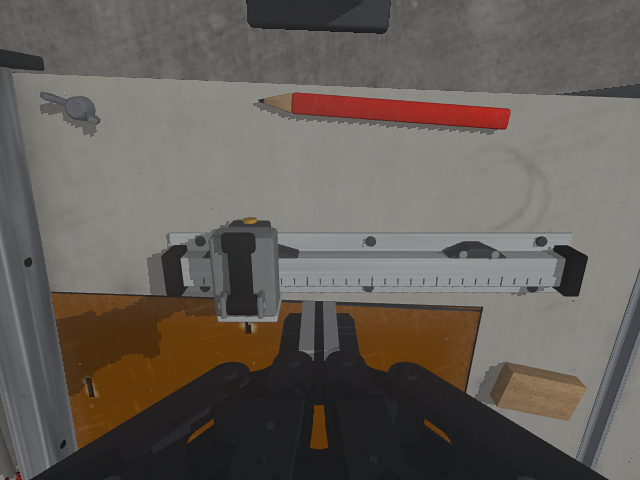

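The lever is now level at (240, 270) with its pad at about 62 mm. The stop hasn't moved from the notch, and the pencil, offcut and wing nut lie where they were. The gripper is clear, so I'll hand in.

```bash
python3 -c "
from h import *
print(bot.hand_in())"
```

```text
the job is handed in; nothing more can be done
None
```

I pushed the stop into the V-notch, where it clicked and stayed centred, then pressed the locking lever fully down (pad at 62 mm) without moving the pencil, offcut or wing nut, and handed in at about 20 s; no verdict came back.

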